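Clear the pump's drive plate and hold its belt tensioner back past the latch

TASK

The belt is off the vacuum pump's drive plate: first drop the two crumpled paper wipes that lie on the plate into the open waste bin, before you work the tensioner. Then, with the fingers, push the sprung tensioner arm (the one with the idler pulley) back until its pawl has clicked in behind the ratchet tooth and a good centimetre farther, and finish still holding it there against its spring, so that the latch carries nothing while I slip the new belt on. Leave everything else on the bench where it is.

Things in the scene. Friction and masses are not known exactly. Their poses are not given: they have to be found in the camera images.
- drive: the drive plate, fixed: grey-painted steel, 270 x 290 x 12 mm (x, y) on rubber feet, its top 22 mm above the bench, within 20 degrees of square to the bench. Origin: under the plate's centre at bench height; x away from the robot at yaw 0, z up. On it: the sprung tensioner, two fixed pulleys, the pawl in its guide, and two stop pins 42 mm high close to the tensioner's hub
- pump_pulley (a point): top centre, 66 mm above the bench, of the large fixed ribbed pulley, 80 mm across; its bolt head rises to 72 mm
- motor_pulley (a point): top centre, 66 mm above the bench, of the small fixed ribbed pulley, 44 mm across; its bolt head rises to 72 mm
- pawl_guide (a point): middle of the fixed guide block of the pawl slider, 56 mm long (radially from the pivot) by 34 mm wide, up to 52 mm above the bench
- pivot (a point): point on the tensioner's vertical pivot axis, 56 mm above the bench (mid-height of the idler pulley)
- idler (a point): centre of the idler pulley on the end of the tensioner arm: a smooth black round pulley of 56 mm diameter, rims at 46 and 66 mm above the bench with a bolt head 14 mm across to 72 mm; axis vertical, 95 mm from the pivot; under it the arm (35 to 45 mm above the bench, 32 mm wide there). It does not turn on its bolt.
- tensioner_arm: the cast aluminium tensioner arm with its round hub (66 mm across), ratchet tooth and idler pulley. Origin on the pivot axis at bench height; x points along the arm to the idler pulley, z up; at rest x points 115 degrees clockwise, seen from above, from the plate's x
- swing (a joint): tensioner arm angle, rad: 0 = at rest on its stop; grows as the arm is pushed counter-clockwise seen from above (idler towards the plate's +x). Spring at the idler: 5 N at 0, 13 N at 0.8. The tooth starts to lift the pawl near 0.15; the pawl clicks in behind it at about 0.6 and then catches the arm at about 0.58 if let go; beyond, the arm moves freely against its spring to the end stop at 0.88
- pawl (a joint): position of the sprung pawl slider, m: 0 = fully in towards the hub (at the start, and again once it has clicked in behind the tooth); the tooth lifts it to about 0.0055 on the way
- wipe1: a crumpled ball of blue paper wipe, about 41 mm across and 37 mm high, 11 to 17 g, stiff; it starts on the drive plate in the path of the idler pulley, 30 to 50 mm to the +x side of the plate's middle. Origin near the ball's centre, 18 mm above the plate
- wipe2: a second one like it, near the plate's corner at +x, -y. Origin near the ball's centre
- bin: the waste bin, fixed: a square grey open box 150 x 150 mm, 120 mm high, walls 3 mm, left or right of the drive plate (the shallow parts tray stands on the other side). Origin: centre of its underside, z up
- parts_tray: shallow steel tray 150 x 130 x 30 mm with bolts in it, not for waste; leave it. Origin: centre of its underside
- socket: steel socket 25 mm across and 30 mm high, standing loose on the drive plate near its +x edge; leave it. Origin: centre of its underside
- spanner: combination spanner 170 mm long, 10 mm high, on the bench to the left; leave it. Origin: middle of its underside
- cup: clear bluish plastic measuring cup, 68 mm across and 85 mm high; leave it. Origin: centre of its underside
- fluid_tin: round dark tin with white cap, 82 mm across and 140 mm high; leave it. Origin: centre of its underside
- spare_pulley: spare pulley like the idler, 56 mm across and 27 mm high, lying on the bench; leave it. Origin: centre of its underside
Mind the look-alikes: they are no part of the job. Leave any brown or orange look-alike of the wipe2 alone.

How it is judged (in metres and radians):
On the way, in this order (a step that is already met when the one before it is completed fails the run):
1. both paper wipes lie in the waste bin (x of wipe1 in the frame of bin between -0.072 and 0.072 m and y of wipe1 in the frame of bin between -0.072 and 0.072 m and z of each of wipe1, wipe2 in the frame of bin below 0.1 m and x of wipe2 in the frame of bin between -0.072 and 0.072 m and y of wipe2 in the frame of bin between -0.072 and 0.072 m and linear speed of each of wipe1, wipe2 below 0.05 m/s), for 0.2 s.
2. the fingers hold the tensioner arm back past its click, the pawl in behind the tooth (value of joint swing above 0.67 rad and contact force between the fingers and tensioner_arm above 3 N and value of joint pawl below 0.0025 m), for 0.2 s.
At the end, for the whole second after the job is handed in: the fingers press on the tensioner arm with more than 3 N and hold it at more than 0.67 rad (the pawl, clicked in below 2.5 mm, would only catch it at about 0.58), at rest, and both paper wipes lie in the waste bin (all of step 2 and velocity of joint swing between -0.1 and 0.1 rad/s and x of wipe1 in the frame of bin between -0.072 and 0.072 m and y of wipe1 in the frame of bin between -0.072 and 0.072 m and z of each of wipe1, wipe2 in the frame of bin below 0.1 m and x of wipe2 in the frame of bin between -0.072 and 0.072 m and y of wipe2 in the frame of bin between -0.072 and 0.072 m); the arm keeps its last pose, push and grip.
It fails at once if the tensioner arm is pushed back beyond 0.25 rad while a wipe is not yet in the bin (value of joint swing above 0.25 rad and not (x of wipe1 in the frame of bin between -0.072 and 0.072 m and y of wipe1 in the frame of bin between -0.072 and 0.072 m and z of each of wipe1, wipe2 in the frame of bin below 0.1 m and x of wipe2 in the frame of bin between -0.072 and 0.072 m and y of wipe2 in the frame of bin between -0.072 and 0.072 m)).
It fails at once if one of the other things (socket, parts tray, spanner, cup, fluid tin, spare pulley) is moved by more than 25 mm (distance of any of socket, parts_tray, spanner, cup, fluid_tin, spare_pulley from where it was at the start of the episode above 0.025 m).
It also fails if it takes over 69 s, if anything falls off the work surface, if the arm or the gripper's body presses on something with over 40 N, if the wrist force passes 120 N, or if a joint passes its speed limit or range.

ROBOT

A 6-joint arm with a two-finger parallel gripper is mounted at the origin on the work surface. World frame = base frame: x ahead of the robot, y to its left, z up, the work surface at z = 0. Lengths are in m, angles in degrees, forces in N, time in s.
With the tool pointing down it reaches from about 0.4 to 0.825 m from the base axis. Payload 7 kg.
Tool frame: the origin (TCP) lies midway between the tips of the shut fingers; the grasp point (between the pads) lies 19 mm behind it; z points along the fingers, y is the line along which they close (so a half turn about z gives the same grasp; the last joint's range is limited). The gripper opens to 88 mm and grips with 3 to 60 N. Pads are 19 mm wide; open, the fingers measure 130 mm over their backs; the gripper's body (78 mm by 193 mm) begins 47 mm behind the grasp point.
Start: joints at [81.366, 20.546, 0.682, 0, -70.136, -16.507], TCP at [0.287, 0.611, 0.227] pointing down, gripper open.
Joint ranges: [-176.03, 176.03], [-82.01, 121.73], [-58.28, 71.71], [-173.87, 95.51], [-174.79, -0.11], [-173.66, 173.66]. Speed limits (degrees/s): [136.94, 136.94, 172.46, 180, 180, 180].

INTERFACE

Orientations are given as a 3x3 rotation matrix whose columns are the frame's x, y, z axes.
In Python, from rig import robot gives the robot as it stands. Calls block until the motion is done:
- robot.goto(position, orientation): joint-space move of the TCP to a pose.
- robot.servo_line(position, ori=None, speed=0.15): straight line of the TCP; ori=None keeps the orientation; speed is the mean speed in m/s.
- robot.movej(angles): joint-space move.
- robot.move_gripper(opening): opening from 0.0 (shut) to 1.0 (fully open); the grip force is fixed at half the most; returns when the fingers have stopped.
- robot.dwell(seconds).
- robot.ik(position, orientation): joint angles nearest the present ones, or None.
- robot.grab_frame(name): name is "side" or "top"; returns (picture, depth): 480x640x3 uint8, red, green, blue; 480x640 float32, m along the optical axis (not along the pixel's ray), 0 where there is no reading.
- robot.camera_info(name): a dict with "vfov" (degrees; the focal length in pixels is half the picture's height over the tangent of half this angle, whatever the lens; pixels are square), "cx", "cy" (the principal point, pixels), "view" (4x4, takes a point from world to camera coordinates). Camera axes: x right, y down, z forward; pixel columns grow to the right and rows downward; lengths in m; the calibration is good to about 2 mm. A picture is of the moment at which its call begins. camera_info takes no time and is no camera call.
A pose or a line that the arm cannot do raises robot.Unreachable and nothing moves.
- robot.job_done(): hands the job in; it is judged then, once.
Readings, each from a call of its own:
- robot.read_t(): time.
- robot.read_qpos(): joint angles.
- robot.read_qvel(): joint speeds.
- robot.read_effort(): joint torques, N m.
- robot.read_position(): TCP position.
- robot.read_tcp_rot(): TCP orientation.
- robot.read_force(): force on the tool from outside, world axes, zero at the start.
- robot.read_ft_torque(): the same for the moment, N m.
- robot.read_grip_width(): opening from 0.0 (shut) to 1.0 (fully open).
- robot.read_finger_force(): force on a finger pad.
Only numpy, scipy, OpenCV 4.12 (cv2) and the standard library are available. Lean on these libraries where they do the work, as an engineer would, in place of code of your own. Each camera call takes 0.05 s, during which the arm holds its last target. There are 200 camera calls.

## Working session

There is one attempt and no reset: what is moved stays moved. The work goes in short steps, each a Python script; the robot and the scene stay as the last script left them, time stands still between calls to the robot, and variables do not carry over. Pictures are saved under pics/ and viewed, at most 10 in all, crops included, and the job is handed in when it is done.

```bash
mkdir -p pics; cat > h.py <<'E'
import numpy as np, cv2
from rig import robot
def cam(n):
    c=robot.camera_info(n); return 240/np.tan(np.radians(c["vfov"])/2),c["cx"],c["cy"],np.array(c["view"])
def grab(n,name=None):
    p,d=robot.grab_frame(n)
    if name: cv2.imwrite(f"pics/{name}.png",p[:,:,::-1])
    return p,d
def cloud(n,d):
    f,cx,cy,V=cam(n); v,u=np.mgrid[:480,:640]
    P=np.stack([(u-cx)/f*d,(v-cy)/f*d,d,np.ones_like(d)],-1)
    W=P@np.linalg.inv(V).T; W=W[...,:3]; W[d==0]=np.nan; return W
E
python3 - <<'E'
from h import *
for n in("top","side"):
    p,d=grab(n,n+"0"); np.savez(f"{n}0",p=p,d=d,W=cloud(n,d)); print(n,cam(n))
print(robot.read_t(),robot.read_tcp_rot(),robot.read_position())
E
```

```text
top (np.float64(562.1486667329716), 329.66074731174905, 232.34092067853712, array([[-0.00473337, -0.99994148, -0.00972822,  0.0042157 ],
       [-0.99753029,  0.00540326, -0.07002943,  0.53963065],
       [ 0.0700779 ,  0.00937272, -0.99749749,  1.34909642],
       [ 0.        ,  0.        ,  0.        ,  1.        ]]))
side (np.float64(478.2370746845249), 314.9623014498846, 234.72182839742914, array([[ 0.96969499, -0.24427238,  0.00475692, -0.52800851],
       [-0.11968197, -0.49189887, -0.86238723,  0.14298228],
       [ 0.2129973 ,  0.83568326, -0.50622687,  0.8734733 ],
       [ 0.        ,  0.        ,  0.        ,  1.        ]]))
0.1 [[ 9.05223679e-01 -4.24935102e-01 -5.00460068e-04]
 [-4.24935381e-01 -9.05222701e-01 -1.33520206e-03]
 [ 1.14346407e-04  1.42131971e-03 -9.99998983e-01]] [0.28660284 0.61068623 0.22572339]
```

View pics/top0.png

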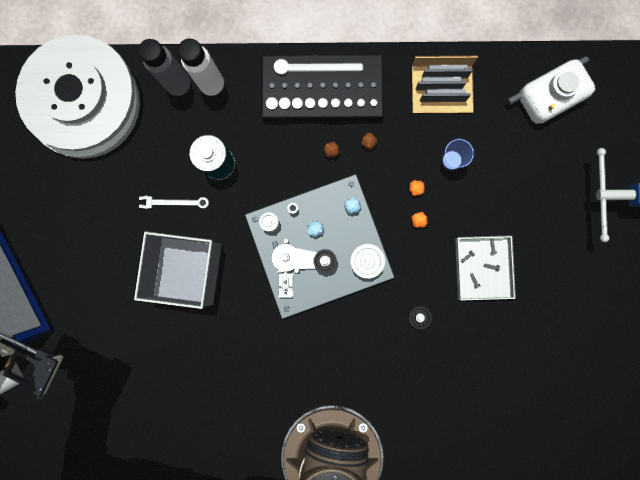

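View pics/side0.png

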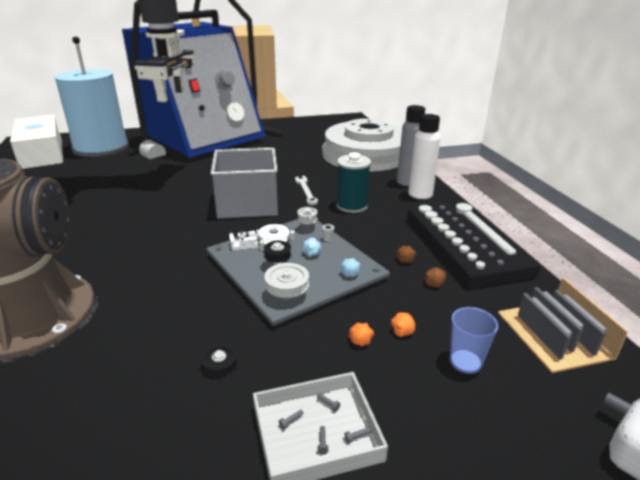

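The top view shows the plate with corners at about (246,213), (355,176), (393,277) and (283,318). The blue wipes are at (316,229) and (353,206), the idler at (325,261), the hub at (285,258), the small motor pulley at (269,222), the socket at (292,208), the pump pulley at (368,262) and the bin at (178,270). The brown and orange balls are off the plate.

```bash
python3 - <<'E'
from h import *
z=np.load("top0.npz");p=z["p"];W=z["W"]
hsv=cv2.cvtColor(p,cv2.COLOR_RGB2HSV)
m=cv2.inRange(hsv,(90,60,90),(112,255,255)); 
n,l,s,c=cv2.connectedComponentsWithStats(m)
for i in range(1,n):
    if s[i,4]>80:
        q=W[l==i];print("blue",c[i],s[i,4],np.nanmedian(q,0).round(4),((np.nanmin(q,0)+np.nanmax(q,0))/2).round(4),np.nanmax(q[:,2]))
f,cx,cy,V=cam("top")
def px(u,v,zz):
    I=np.linalg.inv(V);o=I[:3,3];r=I[:3,:3]@[(u-cx)/f,(v-cy)/f,1];return o+r*(zz-o[2])/r[2]
for nm,u,v,h in [("idler",325,261,.069),("hub",285,258,.05),("pump",368,262,.066),("motor",269,222,.066),("socket",292.5,208.5,.03+.022),
 ("c1",246,213,.022),("c2",355,176,.022),("c3",393,277,.022),("c4",283,318,.022),("binA",145,233,.12),("binB",212,241,.12),("binC",204,308,.12),("binD",136,299,.12)]:
    print(nm,px(u,v,h).round(4),W[int(v),int(u)].round(4))
# side view wipes
z=np.load("side0.npz");p=z["p"];W=z["W"]
m=cv2.inRange(cv2.cvtColor(p,cv2.COLOR_RGB2HSV),(90,60,90),(112,255,255));m[:230]=0;m[290:]=0
n,l,s,c=cv2.connectedComponentsWithStats(m)
for i in range(1,n):
    if s[i,4]>80: q=W[l==i];print("sideblue",c[i],s[i,4],((np.nanmin(q,0)+np.nanmax(q,0))/2).round(4),np.nanmax(q[:,2]))
t=np.load("top0.npz")["p"][165:325,235:400];cv2.imwrite("pics/c.png",cv2.resize(t[:,:,::-1],None,fx=3.6,fy=3.6,interpolation=cv2.INTER_CUBIC))
E
```

```text
blue [457.2587519  154.35920852] 657 [ 0.7269 -0.3098  0.0377] [ 0.7306 -0.3123  0.0428] 0.09192044492650253
blue [352.43835616 206.69178082] 146 [ 0.5967 -0.0547  0.0491] [ 0.6021 -0.0531  0.0403] 0.059890439859437095
blue [314.83815029 228.9017341 ] 173 [0.5454 0.0365 0.0494] [0.5466 0.0364 0.0402] 0.0616888220512366
idler [0.4691 0.0122 0.069 ] [0.469  0.0121 0.0738]
hub [0.477  0.1074 0.05  ] [0.4767 0.1064 0.0619]
pump [ 0.4663 -0.0883  0.066 ] [ 0.4662 -0.0881  0.0698]
motor [0.5615 0.1438 0.066 ] [0.5606 0.1426 0.0762]
socket [0.5948 0.0895 0.052 ] [0.5955 0.0904 0.0557]
c1 [0.5878 0.2052 0.022 ] [ 5.901e-01  2.087e-01 -1.000e-04]
c2 [ 0.6771 -0.0611  0.022 ] [ 0.6767 -0.0611  0.0244]
c3 [ 0.4306 -0.1508  0.022 ] [ 0.4306 -0.1508  0.0224]
c4 [0.3336 0.1146 0.022 ] [0.3338 0.1144 0.0241]
binA [0.5333 0.418  0.12  ] [0.5332 0.4173 0.1219]
binB [0.5144 0.266  0.12  ] [0.5211 0.2921 0.0011]
binC [0.3644 0.2825 0.12  ] [0.357  0.3099 0.0018]
binD [0.3851 0.4355 0.12  ] [0.3852 0.4347 0.1223]
sideblue [310.99033816 248.20772947] 207 [0.5502 0.0603 0.0401] 0.05936731242930404
sideblue [349.75390625 267.9765625 ] 256 [ 0.6081 -0.0363  0.0395] 0.05746899338927702
```

View pics/c.png

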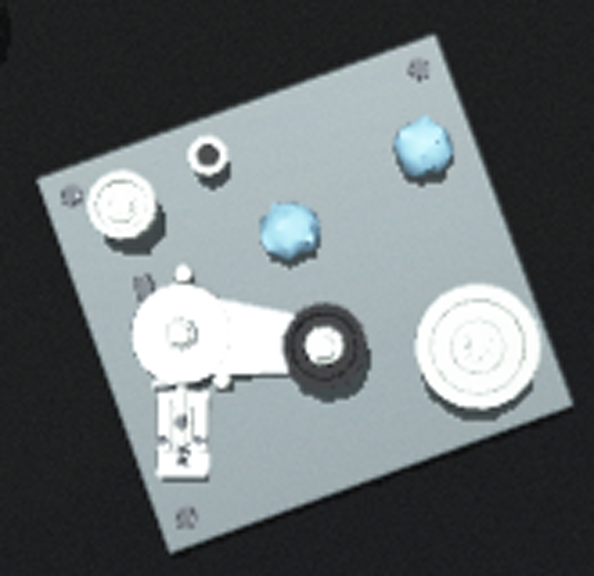

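The crop agrees with the given layout: plate yaw is about 19.8°, the hub to idler distance is 95 mm, and wipe1 is 39 mm to the +x side of the plate's middle. I'll start with wipe1.

```bash
cat >> h.py <<'E'
def R(phi):
    c,s=np.cos(np.radians(phi)),np.sin(np.radians(phi)); return np.array([[-s,c,0],[c,s,0],[0,0,-1.]])
def log(s): print(s,"t",round(robot.read_t(),2),"pos",np.round(robot.read_position(),4),"grip",round(robot.read_grip_width(),3),"ff",round(float(np.max(robot.read_finger_force())),1),"F",np.round(robot.read_force(),1))
def pick(x,y,phi=-80):
    robot.goto([x,y,.16],R(phi)); robot.move_gripper(.85)
    robot.servo_line([x,y,.030],speed=.12); log("down")
    robot.move_gripper(0.0); log("grasp")
    robot.servo_line([x,y,.20],speed=.2); log("lift")
def drop(x,y):
    robot.goto([x,y,.20],R(-82)); robot.servo_line([x,y,.085],speed=.15)
    robot.move_gripper(.65); robot.dwell(.2); robot.servo_line([x,y,.20],speed=.2); log("dropped")
E
python3 - <<'E'
from h import *
f,cx,cy,V=cam("side")
for P in([.5455,.036,.04],[.599,-.053,.04]):
    q=V@np.r_[P,1];print("side px",f*q[0]/q[2]+cx,f*q[1]/q[2]+cy)
pick(.5455,.036)
E
```

```text
side px 311.30510033125927 246.91912382617474
side px 348.6529694845421 266.82560620344174
down t 4.11 pos [0.546  0.0362 0.0306] grip 0.849 ff 0.0 F [ 0.2  0.4 -0. ]
grasp t 4.79 pos [0.5455 0.0361 0.0301] grip 0.443 ff 30.0 F [-0.1 -0.2  1.7]
lift t 5.79 pos [0.5447 0.0358 0.1987] grip 0.439 ff 30.0 F [-0.8 -0.3 -0.5]
```

The side view agrees with both wipe positions, and wipe1 is held: the gap is 39 mm and the finger force 30 N.

```bash
python3 - <<'E'
from h import *
drop(.462,.352)
pick(.599,-.053)
drop(.440,.350)
robot.goto([.40,.10,.22],R(-95)); log("away")
p,d=grab("top","top1"); cv2.imwrite("pics/top1c.png",cv2.resize(p[160:330,110:410,::-1],None,fx=2.6,fy=2.6))
E
```

```text
dropped t 9.45 pos [0.4615 0.3516 0.1992] grip 0.653 ff 0.0 F [-0.1 -0.1 -0.7]
down t 12.83 pos [ 0.5996 -0.0529  0.0307] grip 0.853 ff 0.0 F [-0.4 -0.6  0.3]
grasp t 13.53 pos [ 0.599  -0.053   0.0301] grip 0.424 ff 30.0 F [0.3 0.4 0.9]
lift t 14.53 pos [ 0.5982 -0.053   0.1987] grip 0.425 ff 30.0 F [-0.2 -0.3  0.1]
dropped t 18.57 pos [0.4395 0.3496 0.1992] grip 0.647 ff 0.0 F [-0.1  0.1 -1.5]
away t 19.57 pos [0.4006 0.1008 0.22  ] grip 0.65 ff 0.0 F [-0.5  1.  -0. ]
```

View pics/top1c.png

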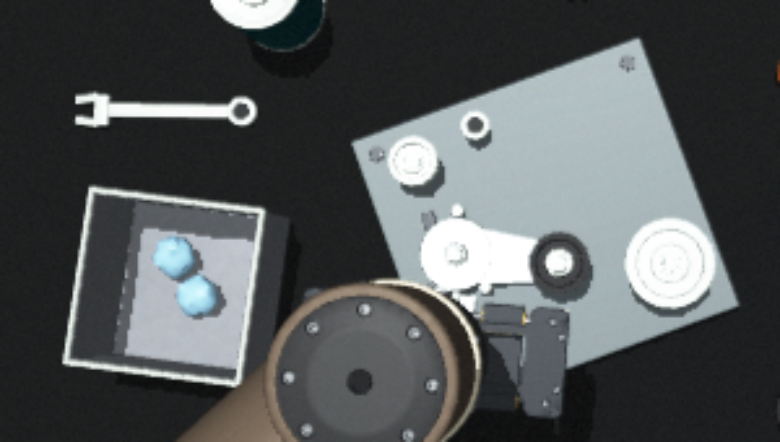

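Both wipes are in the bin, at crop (175,257) and (197,295), and the socket and the rest have not moved. Next I'll push the tensioner with the fingers shut, along an arc about the pivot.

```bash
cat >> h.py <<'E'
def push(s,d,z=.044):
    th=np.radians(-95.2)+s; u=np.array([np.cos(th),np.sin(th)]); t=np.array([-u[1],u[0]])
    q=np.array([.4773,.1067])+.095*u-d*t; return [*q,z],R(np.degrees(th)),t
E
python3 - <<'E'
from h import *
robot.move_gripper(0.0)
p,r,t=push(0,.055); robot.goto([p[0],p[1],.13],r); robot.servo_line(p,speed=.1); log("down")
p,r,t=push(0,.040); robot.servo_line(p,r,speed=.03); log("touch")
for s in np.arange(.08,.77,.085):
    p,r,t=push(s,.040); robot.servo_line(p,r,speed=.05); print(round(s,3),"tang F",round(float(-np.dot(np.array(robot.read_force())[:2],t)),1))
robot.dwell(.4); log("end")
p,d=grab("top","top2"); cv2.imwrite("pics/top2c.png",cv2.resize(p[170:320,240:400,::-1],None,fx=3.6,fy=3.6))
p,d=grab("side","side2"); cv2.imwrite("pics/side2c.png",cv2.resize(p[170:330,190:400,::-1],None,fx=3.6,fy=3.6))
E
```

```text
down t 22.23 pos [0.4144 0.0175 0.0445] grip 0.002 ff 0.0 F [ 0.  -0.2  0.3]
touch t 22.88 pos [0.4288 0.0156 0.0439] grip 0.004 ff 0.0 F [-0.2  0.2 -0.1]
0.08 tang F 4.9
0.165 tang F 5.0
0.25 tang F 6.3
0.335 tang F 6.5
0.42 tang F 7.5
0.505 tang F 7.8
0.59 tang F 9.3
0.675 tang F 10.8
0.76 tang F 13.6
end t 26.19 pos [0.5011 0.0047 0.0433] grip 0.006 ff 6.4 F [ -8.3 -11.4   5.9]
```

View pics/top2c.png

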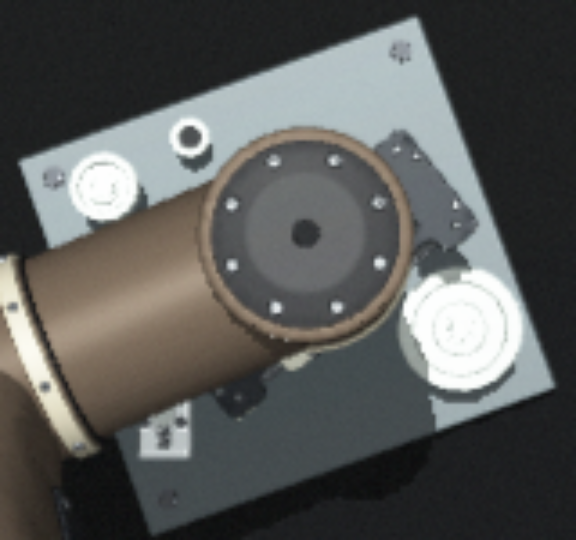

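View pics/side2c.png

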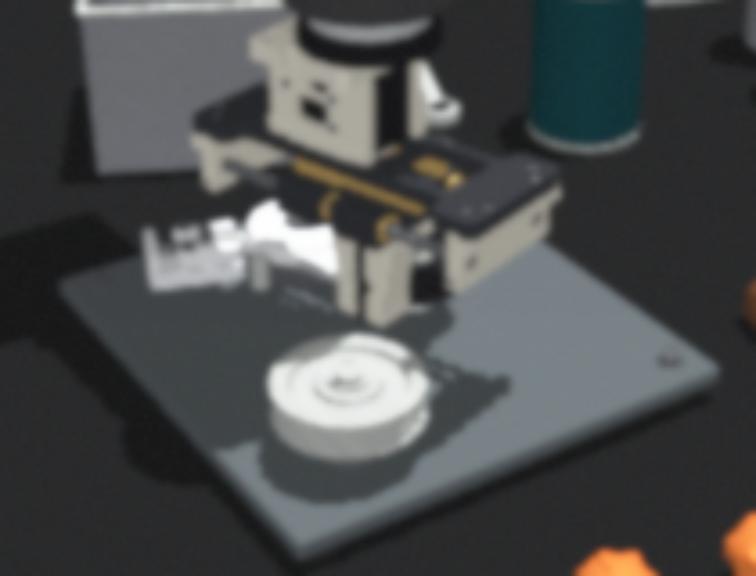

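The force rose smoothly to about 13.6 N, and the side view shows the fingers at crop (370,290) bearing on the idler. The TCP lags its target by about 4.6 mm, so I'll press slightly farther for margin and check from the force change that it isn't on the end stop.

```bash
python3 - <<'E'
from h import *
def rep(n):
    f=np.mean([np.array(robot.read_force()) for _ in range(5)],0); q=np.array(robot.read_position())
    b=np.array([.4773,.1067])
    for c in(.034,.0375,.040):
        v=q[:2]-b; rho=np.hypot(*v); # fingers at distance c from idler along -t, allow free radial offset
        best=min(np.linspace(.5,.95,901),key=lambda s:abs((v-np.array(push(s,c)[0][:2])+b)@push(s,c)[2])); print(c,"swing~",round(best,3),end=" | ")
    print(n,round(robot.read_t(),2),f.round(1),"tangF",round(float(-f[:2]@push(.75,.04)[2]),1),q.round(4))
rep("before")
for s in(.795,.83):
    p,r,t=push(s,.040); robot.servo_line(p,r,speed=.03); robot.dwell(.4); rep(s)
d=grab("side","side3")[1]; W=cloud("side",d)
# arm's top face from the side view (z 35..47 mm, between hub and idler)
v=W[...,:2]-[.4773,.1067]; rr=np.hypot(v[...,0],v[...,1]); a=np.degrees(np.arctan2(v[...,1],v[...,0]))
for lo,hi in((.04,.055),(.055,.07),(.07,.09),(.09,.125)):
    m=(W[...,2]>.034)&(W[...,2]<.078)&(rr>lo)&(rr<hi)&(a>-110)&(a<10); print(lo,hi,m.sum(),np.percentile(a[m],[2,25,50,75,98]).round(0) if m.sum()>3 else "")
E
```

```text
0.034 swing~ 0.65 | 0.0375 swing~ 0.686 | 0.04 swing~ 0.712 | before 26.29 [ -8.5 -11.3   6.6] tangF 13.6 [0.501  0.0047 0.0433]
0.034 swing~ 0.684 | 0.0375 swing~ 0.719 | 0.04 swing~ 0.745 | 0.795 26.96 [ -6.9 -12.2   5.2] tangF 12.9 [0.5045 0.0055 0.0433]
0.034 swing~ 0.718 | 0.0375 swing~ 0.754 | 0.04 swing~ 0.779 | 0.83 27.62 [ -6.6 -13.9   6.6] tangF 13.7 [0.508  0.0065 0.0433]
0.04 0.055 45 [-86. -81. -78. -75. -67.]
0.055 0.07 7 [-74. -74. -73. -72. -72.]
0.07 0.09 0 
0.09 0.125 452 [-83. -78. -69. -57. -46.]
```

The arm moves freely: the force stays near the spring value at about 13 N, so it is not on the end stop. Swing is at least 0.72 even with the most pessimistic finger width. I'll add one small push for margin, then hand in.

```bash
python3 - <<'E'
from h import *
p,r,t=push(.865,.040); robot.servo_line(p,r,speed=.03); robot.dwell(.6); log("hold")
f=np.array(robot.read_force()); print("tang",-f[:2]@t, np.abs(robot.read_qvel()).max())
if 6<-f[:2]@t<25: print(robot.job_done())
E
```

```text
hold t 28.54 pos [0.5114 0.0075 0.0433] grip 0.003 ff 7.4 F [ -5.9 -15.6   5.9]
tang 15.133389271187234 0.07125074804050525
the job is handed in; nothing more can be done
None
```

The job is handed in at about 28.5 s: both wipes are in the bin, and the fingers are holding the tensioner back with about 15 N at an estimated swing of 0.76–0.82 rad; the pawl click was inferred from that angle, not seen directly.

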